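Peel the stuck top tray off the stack and hold it over the tub

TASK

The top steel tray is stuck in the gummed-up clips of the nested trays below it. Pinch it by its upright corner lug and peel it off by lifting that corner first while the opposite corner still rests, so that the lower trays stay standing where they are; then hold it up level over the middle of the open white tub, well clear above the rim, ready for brushing off. Finish while still holding it there, and leave the other things on the bench alone.

Things in the scene. Friction and masses are not known exactly. Their poses are not given: they have to be found in the camera images.
- tray: Top tray of the nested stack, the one to take: formed steel, 160 (its x) x 120 (its y) mm, 0.19 to 0.25 kg. Origin: centre of its floor's underside; z up. Rim 11 mm wide, z = 18 to 30 mm; the pan below it hangs in the tray beneath with 3 mm of play. Inside empty. It starts rim on rim on the stack, same x, y and yaw, origin 36 mm above the stack's. Upright flat lug at corner (-x, +y) only.
- tray_lug (a point): Middle of the lug's top edge (tray frame -66, +49.5, 64 mm), 100 mm above the table at first. The lug is 10 mm thick, 26 wide, z = 30 to 64 mm; its flat faces look along the tray's diagonal, (-0.8, +0.6) and back, so the tray's centre is in line with the pinch. At its foot a web plate, top at z = 30 mm, fills the rim's inner corner.
- tray_lug_corner (a point): Underside of the rim at the lug's corner (tray frame -80, +60, 18 mm). Near each of the four corners a sprung, gummed rubber clip of the lower trays grips the side of the tray's rim and drags at it with about 2 N until the rim there has risen about 9 mm.
- tray_far_corner (a point): Underside of the rim at the opposite corner (tray frame +80, -60, 18 mm), 54 mm above the table at first. Tipping the tray up about this point, lug's corner rising, frees the corners one after another; 0.3 rad frees all but this one, which then comes with a lift.
- stack: The lower trays: three like the top one but of thicker steel and without lug, fast in one another, standing loose on the table, 1.4 kg together, 160 x 120 mm over the rims, rim tops 54 mm above the table; four small clips (16 mm wide, 7 mm out from the rim, up to 63 mm above the table) on the long sides, 25 mm from the corners. Origin: centre of the underside; z up. They stay where they are.
- tub: Open white plastic tub, fixed, 240 (its x) x 200 (its y) x 90 mm high, wall 5 mm. Origin: centre of its underside; rim 90 mm above the table.
- screwdriver: Bystander, loose, to be left alone: screwdriver lying near the stack.
- brush: Bystander, loose, to be left alone: flat brush lying beyond the tub.
- offcut: Bystander, loose, to be left alone: wood offcut 70 x 45 x 20 mm lying in the tub.
- hammer: Bystander, loose, to be left alone: hammer lying on the right.
- jar: Bystander, loose, to be left alone: jar, 60 mm across and 80 mm tall.
- glue: Bystander, loose, to be left alone: bottle, 56 mm across and 170 mm tall.
- can: Bystander, loose, to be left alone: tin can, 90 mm across and 110 mm tall.
- tape: Bystander, loose, to be left alone: flat ring (roll core), 100 mm across and 25 mm tall.

How it is judged (in metres and radians):
On the way, in this order (a step that is already met when the one before it is completed fails the run):
1. the lug's corner is peeled up at least 15 mm while the opposite corner still rests on the lower trays (within 8 mm) (z of tray_lug_corner in the frame of stack above 0.069 m and z of tray_far_corner in the frame of stack below 0.062 m), for 0.1 s.
2. the whole tray is off the stack, free of every clip, both corners at least 30 mm above the lower rims (z of each of tray_lug_corner, tray_far_corner in the frame of stack above 0.084 m), for 0.1 s.
At the end, for the whole second after the job is handed in: The tray is held in the fingers, still, upright and level within 14 degrees, its centre within 50 mm of the tub's centre seen from above and its floor at least 25 mm above the tub's rim, touching neither tub nor stack; the lower trays stand flat within 40 mm of where they were (horizontal distance between tray and tub below 0.05 m and height (world z) of each of tray, tray_far_corner above 0.115 m and angle between tray's own z axis and vertical below 0.25 rad and linear speed of tray below 0.03 m/s and contact force between the fingers and tray above 1 N and contact force between tray and tub below 0.05 N and contact force between tray and stack below 0.05 N and height (world z) of stack below 0.012 m and distance of stack from where it was at the start of the episode below 0.04 m and angle between stack's own z axis and vertical below 0.12 rad); the arm keeps its last pose, push and grip.
It fails at once if the lower trays are lifted over 12 mm, shifted over 40 mm or tipped (not (height (world z) of stack below 0.012 m and distance of stack from where it was at the start of the episode below 0.04 m and angle between stack's own z axis and vertical below 0.12 rad)).
It fails at once if a bystander is shifted by more than 40 mm (distance of any of screwdriver, brush, offcut, hammer, jar, glue, can, tape from where it was at the start of the episode above 0.04 m).
It also fails if it takes over 48 s, if anything falls off the work surface, if the arm or the gripper's body presses on something with over 40 N, if the wrist force passes 120 N, or if a joint passes its speed limit or range.

ROBOT

A 7-joint arm with a two-finger parallel gripper is mounted at the origin on the work surface. World frame = base frame: x ahead of the robot, y to its left, z up, the work surface at z = 0. Lengths are in m, angles in degrees, forces in N, time in s.
With the tool pointing down it reaches from about 0.425 to 0.875 m from the base axis. Payload 4.7 kg.
Tool frame: the origin (TCP) lies at the very end of the fingers, on their centre line; the grasp point (between the pads) lies env.grip_point_offset behind it (env.grip_point_offset is the distance from the TCP to the grasp point, in m); z points along the fingers, y is the direction in which the jaws open and shut (so a half turn about z gives the same grasp; the last joint's range is limited). The gripper opens to 87 mm and grips with 3 to 60 N. Pads are 19 mm wide; open, the fingers measure 117 mm over their backs; the gripper's body (75 mm by 190 mm) begins 51 mm behind the grasp point.
Start: joints at [73.058, 18.392, -4.016, 83.108, 1.295, 78.541, -3.26], TCP at [0.198, -0.619, 0.223] pointing down, gripper open.
Joint ranges: [-163.93, 163.93], [-17.29, 119.83], [-79.2, 71.16], [3.27, 140.29], [-89.18, 269.18], [5.43, 117.66], [-154.24, 154.24]. Speed limits (degrees/s): [147.25, 147.25, 180, 180, 180, 180, 180].

INTERFACE

Orientations are given as [roll, pitch, yaw] about the fixed x, y, z axes, in that order (R = Rz(yaw) Ry(pitch) Rx(roll)).
In Python, from cell import env gives the robot as it stands.
- The arm moves only by the tool send_rows, never from a script. Its argument "plan" is a list of rows, each a list of 7 numbers: the finger opening in mm, from 0 to 87, then the shift along the tool's x, y, z in mm, then the turn, a rotation vector about the tool's x, y, z in rad. A call has 1 to 12 rows; each row shifts and turns the commanded pose from where the row before left it, along the tool's axes as they then stand; what a row does not reach is not made up. A row lasts 1/10 s, in which the tool goes at most 50 mm and 8.59 degrees, less where a joint would pass 70% of its speed; a pose out of reach is approached as far as the arm can. A call is refused whole if a number of a shift passes 50 or a number of a turn 0.15, either way. A call with a gripper value outside its range is refused whole. The fingers move at their own pace and stop on an object; "grip_force" is the grip in N (left out, the last holds). Time passes only in rows, so rows that do not move let the fingers close. It gives the time, the measured TCP pose, the force and the opening at its end, in the units of the state.
- env.get_obs(): the state, without advancing time (a new reading comes with each control period).
- env.read_camera(name): name is "scene" or "side" or "wrist"; returns the picture (420x560x3 uint8, red, green, blue); there is no depth.
- env.get_calibration(name): a dict with "fx", "fy", "cx", "cy" (pixels), "extrinsics" (4x4, takes a point from camera to world coordinates). Camera axes: x right, y down, z forward; pixel columns grow to the right and rows downward; lengths in m; the calibration is good to about 2 mm. The wrist camera is an equidistant fisheye: a pixel r from the principal point sees the ray r / f radians off the axis. A picture is of the moment at which its call begins: read the wrist's pose just before it. get_calibration takes no time and is no camera call; for the wrist camera it gives the pose at the moment of the call.
- env.sign_off(): hands the job in, once; it reports no verdict.
Trained networks look in the newest picture that a camera, given by its name, has taken for a name from the list of things; names that differ only in an ending like _2 or _b are one class to them, and where a whole thing is asked for, a point or a joint stands for the part that bears it (a point fixed in the world has none). Each returns a list of dicts, best first, with "confidence" (0 to 1); they miss things now and then, are a little off and sometimes report something else, mostly with a low value. They report only what shows in the picture. A call takes as long as a camera call.
- env.regions_of(camera, query): "region" (420x560 bool, what is visible of it) and "rect" ([left, top, right, bottom] in pixels, round what is visible of it).
The state is a dict: "time_s": time; "qpos": joint angles; "joint_velocities": joint speeds; "effort": joint torques, N m; "tool_pos": TCP position; "tool_rot": TCP orientation; "force": force on the tool from outside, world axes, zero at the start; "wrist_torque": the same for the moment, N m; "grip_width": finger opening in m.
Only numpy, scipy, OpenCV 4.12 (cv2) and the standard library are available. Lean on these libraries where they do the work, as an engineer would, in place of code of your own. Each camera call takes 0.05 s, during which the arm holds its last target. There are 200 camera calls.

## Working session

There is one attempt and no reset: what is moved stays moved. The work goes in short steps, Python scripts to look and compute and a tool call to move; the robot and the scene stay as the last step left them, time stands still between calls to the robot, and variables do not carry over. Pictures are saved under pics/ and viewed, about 8 in all and at most 12, crops included, and the job is handed in when it is done.

Besides the shell and the picture viewer there is one more tool, called after "Call:" as a command line: name --pt "numbers of a row" for each row, then --argument value for the rest. send_rows: Moves the arm, as the interface text tells. Its arguments: {"type":"object","properties":{"plan":{"type":"array"},"grip_force":{"type":"number"}},"required":["plan"]}

```bash
mkdir -p pics; ls; cat > h.py <<'E'
import numpy as np, cv2
from cell import env
def snap(cam,fn):
    im=env.read_camera(cam); cv2.imwrite('pics/'+fn,im[:,:,::-1]); return im
def ray(cal,u,v,fish=False):
    x=(u-cal['cx'])/cal['fx'];y=(v-cal['cy'])/cal['fy']
    if fish:
        r=np.hypot(x,y); d=np.array([x/r*np.sin(r),y/r*np.sin(r),np.cos(r)]) if r>1e-9 else np.array([0,0,1.])
    else: d=np.array([x,y,1.])
    E=np.array(cal['extrinsics']); d=E[:3,:3]@d
    return E[:3,3],d/np.linalg.norm(d)
def atz(cal,u,v,z,fish=False):
    o,d=ray(cal,u,v,fish); return o+d*(z-o[2])/d[2]
def proj(cal,P,fish=False):
    E=np.array(cal['extrinsics']);p=E[:3,:3].T@(np.array(P)-E[:3,3])
    if fish:
        r=np.hypot(p[0],p[1]);t=np.arctan2(r,p[2]);p=np.array([p[0]/r*t,p[1]/r*t,1])
    return np.array([cal['fx']*p[0]/p[2]+cal['cx'],cal['fy']*p[1]/p[2]+cal['cy']])
E
python3 - <<'E'
from h import *
o=env.get_obs(); print(o, env.grip_point_offset)
a=snap('scene','a.png');
b=snap('side','b.png')
for cam in('scene','side'):
    c=env.get_calibration(cam); print(cam,c['fx'],c['cx'],c['cy'],np.round(c['extrinsics'],3).tolist())
    for q in('tray','tray_lug','stack','tub','screwdriver','glue','can','jar','hammer','brush','tape'):
        for r in env.regions_of(cam,q)[:2]:
            m=np.argwhere(r['region']).mean(0)[::-1]
            print(cam,q,round(r['confidence'],2),np.round(r['rect']),np.round(m))
E
```

```text
pics
{'time_s': 0.0, 'qpos': array([73.05830255, 18.43705943, -4.01500737, 83.17530594,  1.29634688,
       78.54177953, -3.26001372]), 'joint_velocities': array([ 3.12239782e-02, -2.81078672e-05,  3.16738052e-03, -7.19779847e-02,
        1.87304409e-02,  1.10606468e-02, -1.27128471e-01]), 'effort': array([ 7.71268951e-04, -4.91284561e+01, -4.03220225e-01, -3.12536144e+01,
       -6.37623598e-02,  4.37272363e-02,  1.62269348e-04]), 'tool_pos': array([ 0.19792289, -0.61854292,  0.2214806 ]), 'tool_rot': array([-1.79891173e+02,  7.35229119e-03,  1.77512206e+01]), 'force': array([-0.13538103, -0.18318741, -0.35580677]), 'wrist_torque': array([-0.0059859 , -0.03783878, -0.01904675]), 'grip_width': 0.08726321896256457} 0.0187
scene 493.7487178895576 279.3911230448848 220.4418620599862 [[-0.066, 0.844, -0.532, 1.358], [0.998, 0.048, -0.047, 0.065], [-0.014, -0.534, -0.845, 1.38], [0.0, 0.0, 0.0, 1.0]]
scene tray 0.71 [191. 213. 243. 262.] [216. 235.]
scene tray_lug 0.81 [190. 211. 241. 262.] [216. 235.]
scene stack 0.64 [193. 224. 246. 265.] [219. 253.]
scene tub 0.8 [313. 197. 388. 279.] 
[... 506 characters left out ...]
0.377], [-0.278, -0.703, 0.655, -0.721], [-0.005, -0.681, -0.733, 0.887], [0.0, 0.0, 0.0, 1.0]]
side tray 0.75 [270. 242. 349. 297.] [308. 271.]
side tray_lug 0.71 [270. 244. 349. 297.] [307. 271.]
side tray_lug 0.4 [277. 288. 345. 306.] [311. 297.]
side stack 0.57 [280. 289. 346. 308.] [313. 297.]
side screwdriver 0.91 [355. 247. 374. 317.] [364. 295.]
side glue 0.67 [312. 378. 346. 420.] [330. 401.]
side can 0.58 [211.  91. 244. 129.] [224. 109.]
side jar 0.95 [203. 214. 230. 251.] [216. 233.]
side hammer 0.57 [216. 336. 259. 420.] [238. 370.]
side brush 0.66 [294. 143. 318. 178.] [308. 165.]
side brush 0.52 [270. 243. 348. 296.] [307. 271.]
side tape 0.83 [166. 135. 200. 160.] [184. 147.]
```

```bash
python3 - <<'E'
import cv2,numpy as np
a=cv2.imread('pics/a.png');b=cv2.imread('pics/b.png')
A=cv2.resize(a[170:300,100:470],None,fx=2.15,fy=2.15,interpolation=cv2.INTER_CUBIC)
B=cv2.resize(b[200:330,180:400],None,fx=2.4,fy=2.4,interpolation=cv2.INTER_CUBIC)
o=np.zeros((A.shape[0]+B.shape[0],A.shape[1],3),np.uint8);o[:A.shape[0]]=A;o[A.shape[0]:,:B.shape[1]]=B
print(o.shape);cv2.imwrite('pics/c.png',o)
E
```

```text
(592, 796, 3)
```

View pics/c.png

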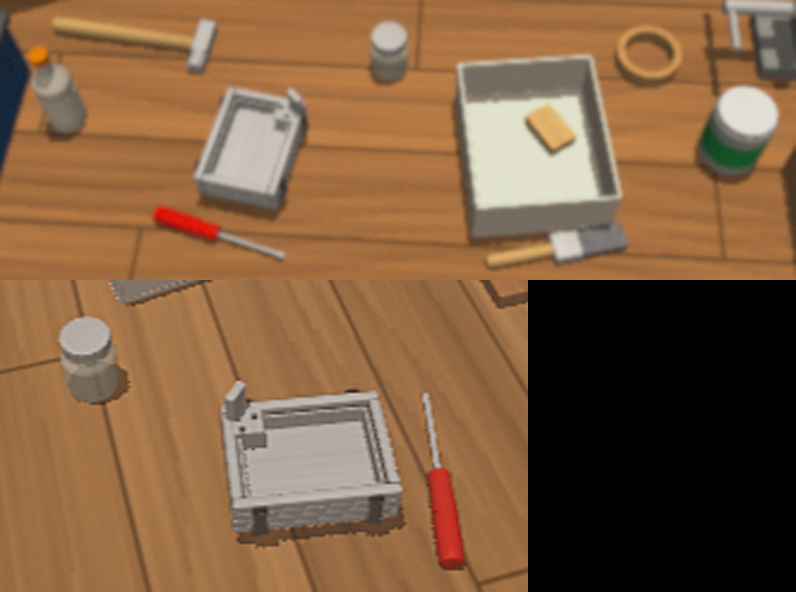

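View pics/a.png

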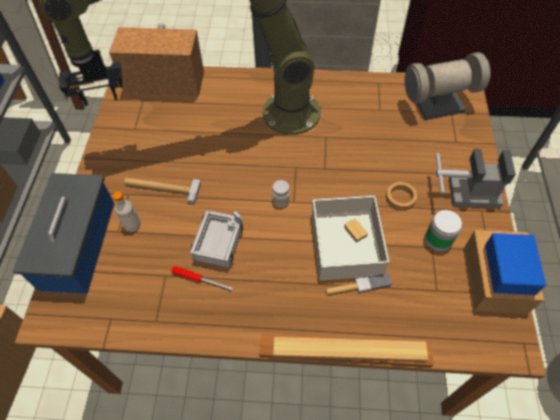

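Overview: the tray is at scene pixel (217,235) with its lug at about (237,217), on the side nearest the robot and the tub. The tub is at (348,238). The screwdriver lies beyond the tray at (200,278), the glue bottle is at (126,213) and the jar at (281,194).

```bash
python3 - <<'E'
from h import *
cs=env.get_calibration('scene');cd=env.get_calibration('side')
S=lambda x,y:(100+x/2.15,170+y/2.15)
D=lambda x,y:(180+x/2.4,200+(y-280)/2.4)
def tri(p,q):
    o1,d1=ray(cs,*p);o2,d2=ray(cd,*q)
    A=np.stack([d1,-d2],1);t=np.linalg.lstsq(A,o2-o1,rcond=None)[0]
    a=o1+t[0]*d1;b=o2+t[1]*d2;return (a+b)/2,np.linalg.norm(a-b)
P={}
for n,p,q in(('B',S(230,90),D(234,503)),('C',S(199,190),D(400,488)),('D',S(278,205),D(378,395)),('lugtop',S(295,93),D(237,385))):
    P[n],e=tri(p,q);print(n,np.round(P[n],4),round(e,4))
c=(P['B']+P['D'])/2;print('centre',c,'yaw',np.degrees(np.arctan2(*(P['C']-P['B'])[[1,0]])),np.degrees(np.arctan2(*(P['D']-P['C'])[[1,0]]))-90)
T=[S(459,62),S(592,58),S(617,197),S(476,220)]
t=[atz(cs,*p,0.09) for p in T];print('tub',np.round(t,3).tolist(),np.mean(t,0))
for n,p,z in (('jar',(281,186),.08),('glue',(118,198),.17),('sd',(180,272),.02),('sdtip',(231,289),.0)):print(n,atz(cs,*p,z))
E
```

```text
B [ 0.5074 -0.2411  0.0598] 0.0037
C [ 0.6682 -0.2628  0.0452] 0.0071
D [ 0.6872 -0.1498  0.0443] 0.0011
lugtop [ 0.5375 -0.1385  0.1031] 0.002
centre [ 0.59728459 -0.1954493   0.05207316] yaw -7.681480973707688 -9.536019271039635
tub [[0.46, 0.096, 0.09], [0.442, 0.292, 0.09], [0.671, 0.317, 0.09], [0.717, 0.126, 0.09]] [0.57267624 0.2076886  0.09      ]
jar [ 0.40822942 -0.01075653  0.08      ]
glue [ 0.54565372 -0.49088852  0.17      ]
sd [ 0.7069559  -0.30244326  0.02      ]
sdtip [ 0.74509825 -0.14247792  0.        ]
```

Call:
send_rows --pt "87 36 -28 -4 0 0 0" --pt "87 36 -28 -4 0 0 0" --pt "87 36 -28 -4 0 0 0" --pt "87 36 -28 -4 0 0 0" --pt "87 36 -28 -4 0 0 0" --pt "87 36 -28 -4 0 0 0" --pt "87 36 -28 -4 0 0 0" --pt "87 36 -28 -4 0 0 0" --pt "87 36 -28 -4 0 0 0" --pt "87 36 -28 -4 0 0 0" --pt "87 36 -28 -4 0 0 0" --pt "87 36 -28 -4 0 0 0"

```text
time_s: 2.4
tool_pos: [0.5079, -0.1658, 0.2711]
tool_rot: [179.9, -0.0, 17.7]
force: [0.8, 0.4, 0.1]
grip_width: 0.0871
```

Call:
send_rows --pt "87 0 0 0 0 0 -0.118" --pt "87 0 0 0 0 0 -0.118" --pt "87 0 0 0 0 0 -0.118" --pt "87 0 0 0 0 0 -0.118" --pt "87 0 0 0 0 0 0" --pt "87 0 0 0 0 0 0"

```text
time_s: 3.0
tool_pos: [0.5071, -0.1674, 0.2706]
tool_rot: [180.0, 0.0, 44.6]
force: [-0.1, 0.0, 0.1]
grip_width: 0.087
```

```bash
python3 - <<'E'
from h import *
o=env.get_obs();c=env.get_calibration('wrist');snap('wrist','d.png')
import json;c2={k:(v.tolist() if hasattr(v,'tolist') else v) for k,v in c.items()};json.dump(c2,open('d.json','w'))
print(o['time_s'],o['tool_pos'],o['tool_rot'],o['force'],c['fx'],c['cx'],c['cy']);print(np.round(c['extrinsics'],3))
for q in('tray','tray_lug','stack','tub'):
    for r in env.regions_of('wrist',q)[:2]:print(q,round(r['confidence'],2),r['rect'])
E
```

```text
3.0 [ 0.50714071 -0.16740523  0.27064679] [1.79984233e+02 1.56181460e-03 4.46317524e+01] [-0.06230723  0.02107758  0.06616667] 325.19226210127806 278.64117184625593 210.13399316096243
[[ 0.703 -0.682 -0.205  0.564]
 [-0.712 -0.672 -0.205 -0.11 ]
 [ 0.002  0.289 -0.957  0.432]
 [ 0.     0.     0.     1.   ]]
tray 0.77 [264.2, 77.5, 430.8, 229.6]
tray_lug 0.59 [269.1, 73.9, 431.3, 228.9]
stack 0.66 [273.5, 76.7, 416.1, 224.7]
tub 0.94 [9.8, 0.0, 174.5, 72.8]
```

View pics/d.png

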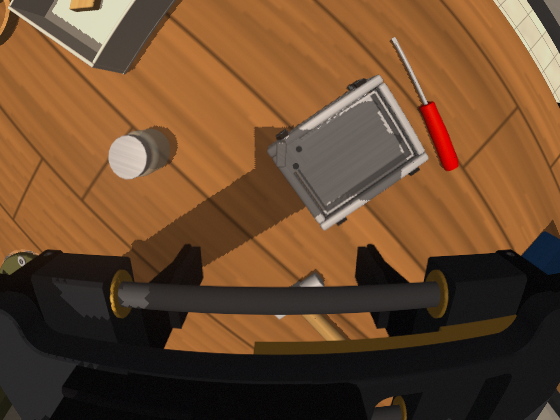

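```bash
python3 - <<'E'
import cv2
a=cv2.imread('pics/d.png')[65:240,250:440]
cv2.imwrite('pics/e.png',cv2.resize(a,None,fx=3.4,fy=3.4,interpolation=cv2.INTER_CUBIC))
E
```

```text
(no output)
```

View pics/e.png

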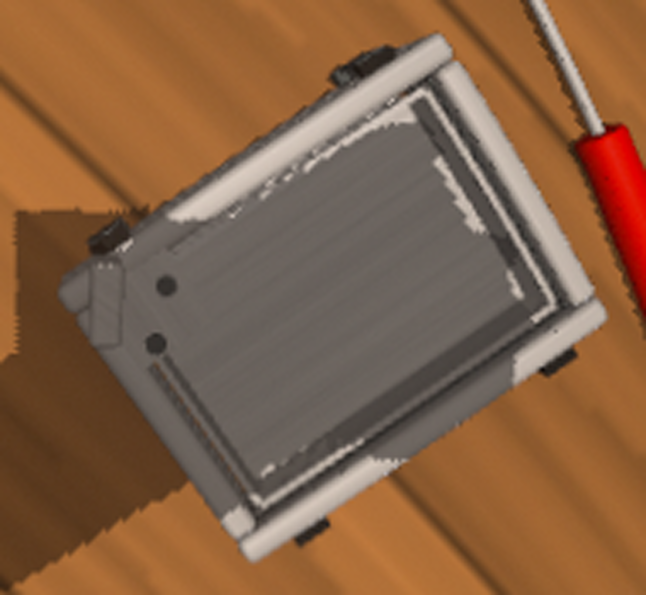

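```bash
cat > fit.py <<'E'
from h import *
import json
from scipy.optimize import least_squares
c=json.load(open('d.json'))
W=lambda x,y:(250+(x-1.2)/3.4,65+(y-1.2)/3.4)
obs=[((80,60,30),W(445,34)),((80,-60,30),W(606,312)),((-80,-60,30),W(247,560)),((-80,60,30),W(60,290)),((-66,49.5,64),W(107,303))]
def pt(p,P):
    x,y,a,z=p;P=np.array(P)/1000
    return np.array([x+np.cos(a)*P[0]-np.sin(a)*P[1],y+np.sin(a)*P[0]+np.cos(a)*P[1],z+P[2]])
f=lambda p:np.concatenate([proj(c,pt(p,P),True)-uv for P,uv in obs])
r=least_squares(f,[.59,-.19,-.15,.036]);print('free z',r.x,np.degrees(r.x[2]),np.round(r.fun,1))
r=least_squares(lambda p:f([*p,.036]),[.59,-.19,-.15]);p=[*r.x,.036];print('z=.036',p,np.degrees(p[2]),np.round(r.fun,1))
print('lug',pt(p,(-66,49.5,64)),'far',pt(p,(80,-60,18)))
E
python3 fit.py
```

```text
free z [ 0.59415434 -0.20204459 -0.17694852  0.02752087] -10.138403599242167 [-1.6 -0.6  0.2  1.8  1.1  0.1 -0.8 -0.5  0.9 -0.5]
z=.036 [np.float64(0.5939377706869331), np.float64(-0.20051843964823457), np.float64(-0.17728779367768469), 0.036] -10.157842336917453 [-0.4 -2.3  2.3  2.   1.   1.8 -2.1 -0.6 -0.2 -0.4]
lug [ 0.53770212 -0.14015453  0.1       ] far [ 0.66210219 -0.27368682  0.054     ]
```

Call:
send_rows --pt "60 41 2 0 0 0 0.029" --pt "60 0 0 40 0 0 0" --pt "60 0 0 40 0 0 0" --pt "60 0 0 40 0 0 0" --pt "60 0 0 40 0 0 0" --pt "60 0 0 0 0 0 0" --pt "60 0 0 0 0 0 0"

```text
time_s: 3.95
tool_pos: [0.5377, -0.1398, 0.111]
tool_rot: [-180.0, 0.0, 43.1]
force: [0.6, -0.2, 0.9]
grip_width: 0.0602
```

```bash
python3 - <<'E'
from h import *
a=snap('wrist','f.png')[60:420,60:500];c=env.get_calibration('wrist')
import sys
cv2.imwrite('pics/f2.png',cv2.resize(a[:,:,::-1],None,fx=1.6,fy=1.6,interpolation=cv2.INTER_CUBIC))
print(env.get_obs()['tool_pos'],env.get_obs()['tool_rot'],'expected lug px',proj(c,(.5377,-.1402,.1),True))
E
```

```text
[ 0.53896389 -0.14008099  0.11244668] [ 1.79880239e+02 -7.86535121e-02  4.31191104e+01] expected lug px [278.28055702 257.32607571]
```

View pics/f2.png

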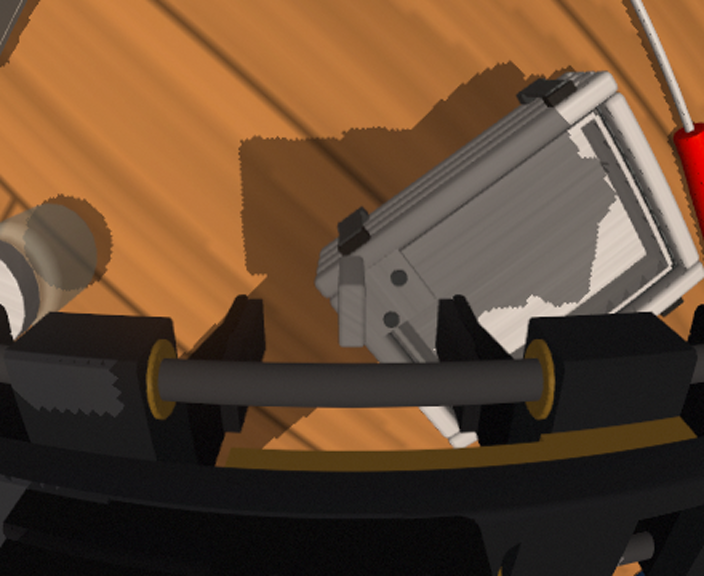

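The lug, at crop pixel (352,315), sits centred between the fingertips (263 and 440) and square to them, as predicted.

Call:
send_rows --pt "60 0 0 20 0 0 0" --pt "60 0 0 20 0 0 0" --pt "60 0 0 0 0 0 0" --pt "60 0 0 0 0 0 0"

```text
time_s: 4.4
tool_pos: [0.5391, -0.1403, 0.0728]
tool_rot: [179.8, -0.1, 43.1]
force: [-0.3, 0.0, 1.3]
grip_width: 0.06
```

Call:
send_rows --pt "0 0 0 0 0 0 0" --pt "0 0 0 0 0 0 0" --pt "0 0 0 0 0 0 0" --pt "0 0 0 0 0 0 0" --pt "0 0 0 0 0 0 0" --pt "0 0 0 0 0 0 0" --grip_force 45

```text
time_s: 5.0
tool_pos: [0.5376, -0.1399, 0.0705]
tool_rot: [-180.0, 0.0, 43.1]
force: [0.9, 0.3, -0.3]
grip_width: 0.0199
```

Call:
send_rows --pt "0 0 0 0 0 0 0" --pt "0 0 0 0 0 0 0" --pt "0 0 0 0 0 0 0" --pt "0 0 0 0 0 0 0"

```text
time_s: 5.4
tool_pos: [0.5379, -0.1401, 0.0705]
tool_rot: [180.0, -0.0, 43.1]
force: [2.0, -1.8, -1.8]
grip_width: 0.0098
```

```bash
cat > pv.py <<'E'
from h import *
from scipy.spatial.transform import Rotation as R
# tool vs far corner pivot: per-step shift for turn phi about tool x
o=env.get_obs();T=R.from_euler('xyz',o['tool_rot'],degrees=True).as_matrix();p=o['tool_pos']
far=np.array([.6621,-.2737,.054]);r=T.T@(far-p);print('w',o['grip_width'],o['force'],'far in tool mm',r*1000)
for s in(1,-1):
    for ph in(.03,.05):
        rv=R.from_rotvec([s*ph,0,0]).as_matrix()
        print(s,ph,'shift',np.round((r-rv@r)*1000,2),'world dz',(T@(r-rv@r))[2])
E
python3 pv.py
```

```text
w 0.009841458515328224 [ 1.98651853 -1.76742581 -1.8086075 ] far in tool mm [ -0.68839376 182.37814371  16.59850552]
1 0.03 shift [ 0.    0.58 -5.46] world dz 0.005463408481497192
1 0.05 shift [ 0.    1.06 -9.09] world dz 0.009095009264078397
-1 0.03 shift [ 0.   -0.42  5.48] world dz -0.005478245622057575
-1 0.05 shift [ 0.   -0.6   9.14] world dz -0.009136218048386194
```

Call:
send_rows --pt "0 0 0.6 -5.5 0.03 0 0" --pt "0 0 0.6 -5.5 0.03 0 0" --pt "0 0 0.6 -5.5 0.03 0 0" --pt "0 0 0.6 -5.5 0.03 0 0" --pt "0 0 0 0 0 0 0" --pt "0 0 0 0 0 0 0"

```text
time_s: 6.0
tool_pos: [0.5398, -0.1414, 0.092]
tool_rot: [-173.1, -0.0, 43.2]
force: [-0.8, 1.8, -1.8]
grip_width: 0.0095
```

```bash
python3 pv.py; python3 - <<'E'
from h import *
a=snap('side','g.png')[215:330,240:390];b=snap('wrist','g2.png')
A=cv2.resize(a[:,:,::-1],None,fx=3,fy=3,interpolation=cv2.INTER_CUBIC)
B=b[100:350,200:540,::-1]
o=np.zeros((600,800,3),np.uint8);o[:345,:450]=A;o[345:595,:340]=B;cv2.imwrite('pics/g3.png',o)
E
```

```text
w 0.009517253767258952 [-0.82481547  1.7809265  -1.77418651] far in tool mm [ -1.41638025 183.39749672  16.02198099]
1 0.03 shift [ 0.    0.56 -5.49] world dz 0.005386188887972249
1 0.05 shift [ 0.    1.03 -9.15] world dz 0.008955599226657512
-1 0.03 shift [ 0.   -0.4   5.51] world dz -0.005420365800344264
-1 0.05 shift [ 0.   -0.57  9.19] world dz -0.00905052243672707
```

View pics/g3.png

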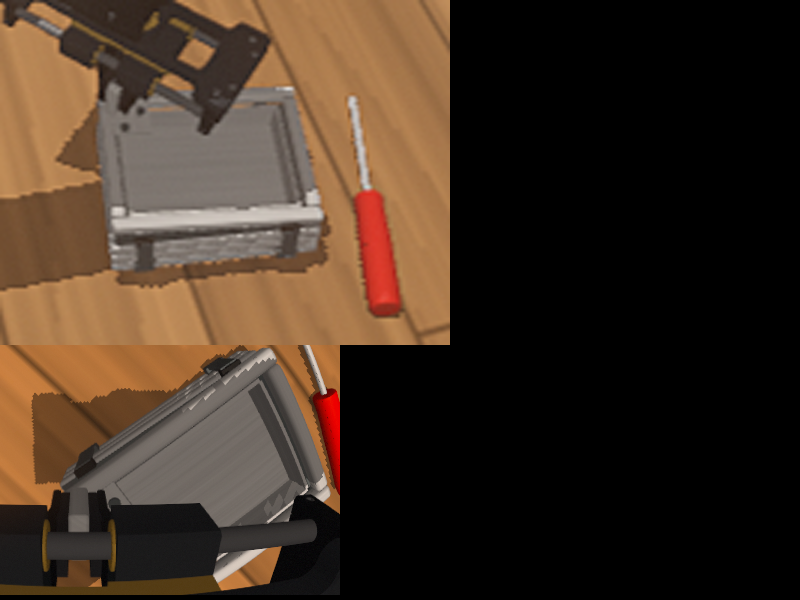

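The side view shows the tray tilted, with the near-left edge raised off the stack and the far-right corner still resting. The stack hasn't moved, so I'll keep peeling.

Call:
send_rows --pt "0 0 0.6 -5.5 0.03 0 0" --pt "0 0 0.6 -5.5 0.03 0 0" --pt "0 0 0.6 -5.5 0.03 0 0" --pt "0 0 0.6 -5.5 0.03 0 0" --pt "0 0 0.6 -5.5 0.03 0 0" --pt "0 0 0.6 -5.5 0.03 0 0" --pt "0 0 0.6 -5.5 0.03 0 0" --pt "0 0 0 0 0 0 0" --pt "0 0 0 0 0 0 0" --pt "0 0 0 0 0 0 0"

```text
time_s: 7.1
tool_pos: [0.548, -0.1506, 0.1288]
tool_rot: [-161.1, 0.0, 43.2]
force: [0.7, 1.6, -2.0]
grip_width: 0.0097
```

```bash
python3 pv.py; python3 - <<'E'
from h import *
a=snap('side','k.png')[195:330,240:390];b=snap('wrist','k2.png')
A=cv2.resize(a[:,:,::-1],None,fx=3,fy=3,interpolation=cv2.INTER_CUBIC)
B=b[100:350,200:540,::-1]
o=np.zeros((405,800,3),np.uint8);o[:405,:450]=A;o[:250,455:795]=B;cv2.imwrite('pics/k3.png',o)
E
```

```text
w 0.009708108514662885 [ 0.73682348  1.60110255 -1.9811228 ] far in tool mm [ -1.06026742 183.06973954  16.45585135]
1 0.03 shift [ 0.    0.58 -5.48] world dz 0.005002189353263937
1 0.05 shift [ 0.    1.05 -9.13] world dz 0.008297345431755627
-1 0.03 shift [ 0.   -0.41  5.5 ] world dz -0.00506952947477955
-1 0.05 shift [ 0.   -0.59  9.17] world dz -0.008484376385024818
```

View pics/k3.png

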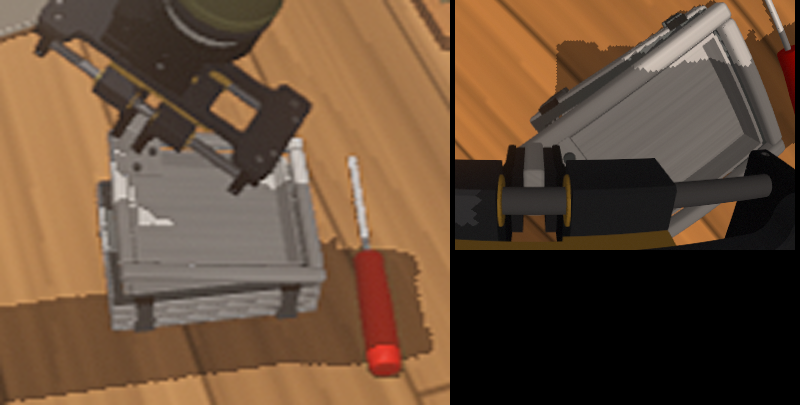

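Call:
send_rows --pt "0 0 -1 -3 0 0 0" --pt "0 0 -1 -3 0 0 0" --pt "0 0 -1 -3 0 0 0" --pt "0 0 -2 -6 0 0 0" --pt "0 0 -3.2 -9.5 0 0 0" --pt "0 0 -6.4 -19 0 0 0" --pt "0 0 -6.4 -19 0 0 0" --pt "0 0 -6.4 -19 0 0 0" --pt "0 0 0 0 0 0 0" --pt "0 0 0 0 0 0 0" --grip_force 60

```text
time_s: 8.2
tool_pos: [0.5488, -0.1519, 0.2153]
tool_rot: [-161.2, -0.0, 43.1]
force: [-0.2, 0.2, -2.3]
grip_width: 0.0097
```

```bash
python3 - <<'E'
from h import *
print(env.get_obs()['force'])
a=snap('side','m.png')[150:330,220:390];b=snap('wrist','m2.png')
A=cv2.resize(a[:,:,::-1],None,fx=2.6,fy=2.6,interpolation=cv2.INTER_CUBIC)
B=b[50:400,200:540,::-1]
o=np.zeros((A.shape[0],800,3),np.uint8);o[:,:A.shape[1]]=A;o[:350,455:795]=B;cv2.imwrite('pics/m3.png',o)
E
```

```text
[-0.17151481  0.22287499 -2.33957151]
```

View pics/m3.png

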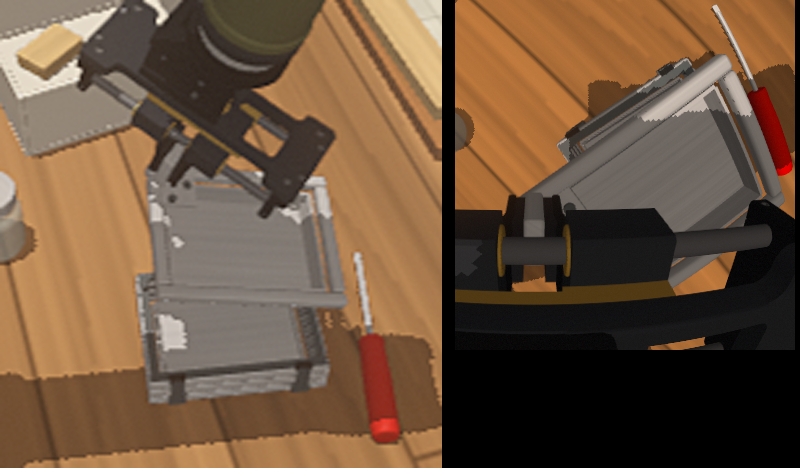

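Tray is clear of the stack, which still stands, and the weight reads about 2.3 N. Next I'll level it and refine the tub position.

Call:
send_rows --pt "0 0 0 0 -0.03 0 0" --pt "0 0 0 0 -0.06 0 0" --pt "0 0 0 0 -0.06 0 0" --pt "0 0 0 0 -0.06 0 0" --pt "0 0 0 0 -0.06 0 0" --pt "0 0 0 0 -0.06 0 0" --pt "0 0 0 0 0 0 0"

```text
time_s: 9.0
tool_pos: [0.5474, -0.1493, 0.2152]
tool_rot: [180.0, 0.0, 43.3]
force: [-0.1, 0.8, -1.3]
grip_width: 0.0096
```

```bash
python3 - <<'E'
from h import *
from scipy.optimize import least_squares
env.read_camera('scene');r=env.regions_of('scene','tub')[0];m=r['region'].astype(np.uint8);print(r['confidence'],r['rect'])
c=env.get_calibration('scene')
C=[(sx*.12,sy*.1,z) for z in(0,.09) for sx in(1,-1) for sy in(1,-1)]
def mask(p):
    x,y,a=p;k=np.array([[np.cos(a),-np.sin(a)],[np.sin(a),np.cos(a)]])
    P=[proj(c,[*(k@q[:2]+[x,y]),q[2]]) for q in C]
    M=np.zeros_like(m);cv2.fillConvexPoly(M,cv2.convexHull(np.round(np.array(P)*16).astype(np.int32)),1,shift=4);return M
H=np.zeros_like(m)
ct=max(cv2.findContours(m,0,1)[0],key=cv2.contourArea);cv2.fillConvexPoly(H,cv2.convexHull(ct),1)
def iou(p):M=mask(p);return -(M&H).sum()/(M|H).sum()
from scipy.optimize import differential_evolution
s=differential_evolution(iou,[(.5,.65),(.14,.28),(-.4,.4)],seed=0,maxiter=60);print(s.x,np.degrees(s.x[2]),s.fun)
E
```

```text
0.65 [314.4, 195.3, 390.9, 280.9]
[0.64955485 0.27943929 0.13738759] 7.871728932267122 2050549585783631.5<stdin>:12: RuntimeWarning: overflow encountered in scalar negative
```

```bash
python3 - <<'E'
from h import *
from scipy.optimize import differential_evolution
env.read_camera('scene');r=env.regions_of('scene','tub')[0];m=r['region'].astype(np.uint8)
c=env.get_calibration('scene')
C=[(sx*.12,sy*.1,z) for z in(0,.09) for sx in(1,-1) for sy in(1,-1)]
H=np.zeros_like(m);ct=max(cv2.findContours(m,0,1)[0],key=cv2.contourArea);cv2.fillConvexPoly(H,cv2.convexHull(ct),1)
def iou(p):
    x,y,a=p;k=np.array([[np.cos(a),-np.sin(a)],[np.sin(a),np.cos(a)]])
    P=[proj(c,[*(k@q[:2]+[x,y]),q[2]]) for q in C]
    M=np.zeros_like(m);cv2.fillConvexPoly(M,cv2.convexHull(np.round(np.array(P)*16).astype(np.int32)),1,shift=4)
    return -float((M&H).sum())/float((M|H).sum())
s=differential_evolution(iou,[(.5,.65),(.14,.28),(-.4,.4)],seed=0,maxiter=60);print(s.x,np.degrees(s.x[2]),s.fun)
E
```

```text
[0.56573334 0.20842481 0.13016809] 7.458082359829162 -0.9680944826370527
```

Call:
send_rows --pt "0 8 -10 0 0 0 0" --pt "0 16 -20 0 0 0 0" --pt "0 25.5 -32 0 0 0 0" --pt "0 25.5 -32 0 0 0 0" --pt "0 25.5 -32 0 0 0 0" --pt "0 25.5 -32 0 0 0 0" --pt "0 25.5 -32 0 0 0 0" --pt "0 25.5 -32 0 0 0 0" --pt "0 25.5 -32 0 0 0 0" --pt "0 25.5 -32 0 0 0 0" --pt "0 20 -25 0 0 0 0" --pt "0 12 -17 0 0 0 0"

```text
time_s: 10.4
tool_pos: [0.5126, 0.2699, 0.2151]
tool_rot: [-179.8, -0.1, 43.3]
force: [0.1, -0.0, -2.3]
grip_width: 0.0096
```

Call:
send_rows --pt "0 0 0 0 0 0 0" --pt "0 0 0 0 0 0 0" --pt "0 0 0 0 0 0 0" --pt "0 0 0 0 0 0 0" --pt "0 0 0 0 0 0 0"

```text
time_s: 10.9
tool_pos: [0.5145, 0.2645, 0.215]
tool_rot: [180.0, 0.0, 43.0]
force: [0.3, 0.7, -2.3]
grip_width: 0.0093
```

```bash
python3 - <<'E'
from h import *
o=env.get_obs();print(o['time_s'],o['tool_pos'],o['tool_rot'],o['force'],o['grip_width'])
a=snap('side','n.png')[20:330,150:420];b=snap('wrist','n2.png');s=snap('scene','n1.png')[150:300,150:420]
A=cv2.resize(a[:,:,::-1],None,fx=1.45,fy=1.45,interpolation=cv2.INTER_CUBIC)
S=cv2.resize(s[:,:,::-1],None,fx=1.45,fy=1.45,interpolation=cv2.INTER_CUBIC)
B=cv2.resize(b[0:400,:,::-1],(392,280))
q=np.zeros((600,800,3),np.uint8);q[:A.shape[0],:A.shape[1]]=A;q[:S.shape[0],400:400+S.shape[1]]=S;q[300:580,400:792]=B;cv2.imwrite('pics/n3.png',q)
E
```

```text
10.9 [0.51448313 0.26448034 0.21503612] [1.79980077e+02 1.66463292e-02 4.30211895e+01] [ 0.28235587  0.66050332 -2.31303519] 0.009309888199571612
```

View pics/n3.png

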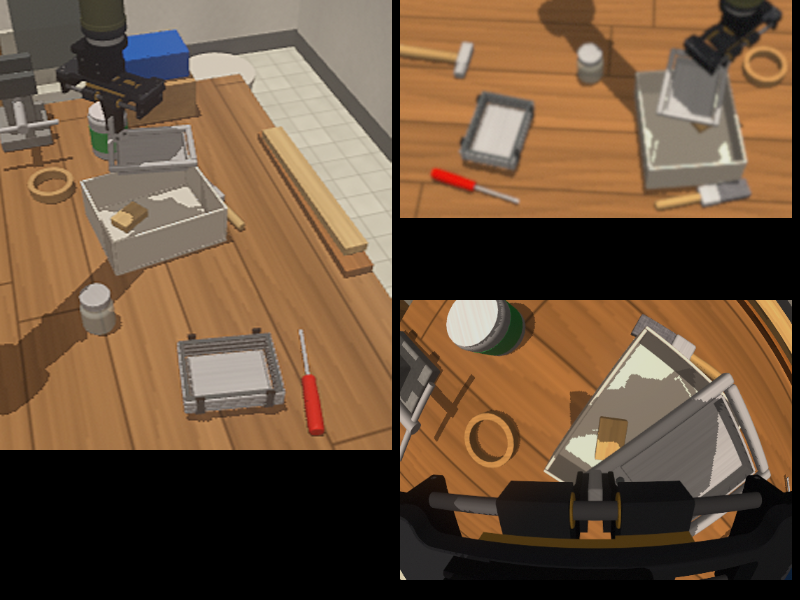

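```bash
python3 - <<'E'
from h import *
o=env.get_obs();p=o['tool_pos'];a=np.radians(o['tool_rot'][2]-43.13-10.16)
k=np.array([[np.cos(a),-np.sin(a)],[np.sin(a),np.cos(a)]])
ctr=p[:2]+k@[.066,-.0495];z0=p[2]-.0345
print('centre',ctr,'off',ctr-[.566,.208],'z0',z0)
for cam in('side','wrist'):
    env.read_camera(cam);c=env.get_calibration(cam)
    q=[np.round(proj(c,[*(ctr+k@[sx*.08,sy*.06]),z0+.03],cam=='wrist')).tolist() for sx,sy in((-1,1),(1,1),(1,-1),(-1,-1))]
    print(cam,'pred rim lug,+ +,far,- -',q)
    for r in env.regions_of(cam,'tray')[:1]:print(r['confidence'],r['rect'])
    im=cv2.imread('pics/'+{'side':'n.png','wrist':'n2.png'}[cam]);
    cv2.polylines(im,[np.array(q,np.int32)],True,(0,0,255),1)
    cv2.imwrite(f'pics/o_{cam}.png',im)
A=cv2.resize(cv2.imread('pics/o_side.png')[80:160,200:310],None,fx=3.6,fy=3.6);B=cv2.imread('pics/o_wrist.png')[80:360,180:560]
Q=np.zeros((300,800,3),np.uint8);Q[:A.shape[0],:A.shape[1]]=A;Q[:280,400:780]=B;cv2.imwrite('pics/o.png',Q)
E
```

```text
centre [0.57044218 0.20461141] off [ 0.00444218 -0.00338859] z0 0.18061908985285355
side pred rim lug,+ +,far,- - [[225.0, 108.0], [282.0, 105.0], [287.0, 131.0], [225.0, 135.0]]
0.58 [220.9, 100.0, 288.0, 140.9]
wrist pred rim lug,+ +,far,- - [[250.0, 262.0], [475.0, 101.0], [533.0, 251.0], [355.0, 377.0]]
0.61 [265.3, 107.4, 527.2, 335.6]
```

View pics/o.png

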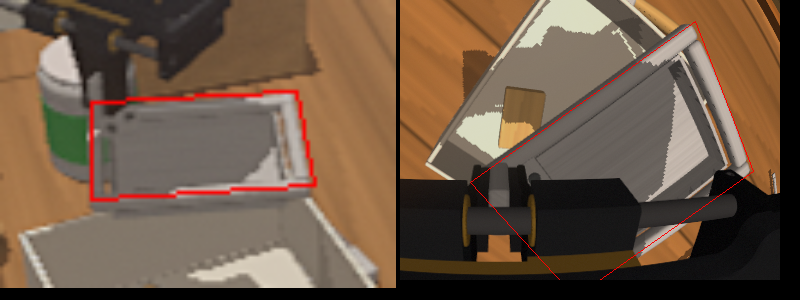

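The level-tray prediction matches the rim to within a few pixels in both views. The tray is centred, level and well above the rim, so I'm handing in.

```bash
python3 -c "
from h import *
o=env.get_obs();print(o['time_s'],o['force'],o['grip_width']);print(env.sign_off())"
```

```text
11.25 [-0.62551409  0.4107704  -1.74933279] 0.009665915198769713
the job is handed in; nothing more can be done
None
```

I pinched the lug across its thickness and tipped the tray up about the far corner by 0.33 rad. Then I lifted it off, levelled it and carried it over the tub. I handed the job in at 11.25 s, still holding the tray with a commanded grip of 60 N; no verdict was given.

Last checks:
- **Position:** the tray's centre is about 6 mm from the estimated tub centre. Its floor is about 0.18 m up, roughly 90 mm above the rim.
- **Level:** a level tray drawn at this pose matches the rim to within a few pixels in the side and wrist views.
- **Grip:** the finger opening held at 9.3–9.8 mm on the 10 mm lug, and the measured load was about 2.3 N with the tray hanging.
- **Surroundings:** by eye, the stack looks upright and in place, and the bystanders in view look undisturbed. I did not measure either again.

Some readings disagreed:
- **Rim heights:** my first two-camera estimates came out 6–22 mm below the stated height. The wrist fit with height left free was 8.5 mm low, so I used the stated heights.
- **Lug position:** the two independent estimates agreed to about 3 mm.
- **Vertical force:** single readings jumped between 1.3 and 2.3 N after the lift. The last one before handing in was 1.75 N.

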